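# Third hand for a spice rack's front rail

## Robot

A 7-joint arm with a two-finger parallel gripper is mounted at the origin on a cart in front of the work surface, level with it; the furniture and walls round the work are solid. World frame = base frame: x ahead of the robot, y to its left, z up, the work surface at z = 0. Lengths are in m, angles in rad, forces in N, time in s.
With the tool pointing down it reaches from about 0.425 to 0.875 m from the base axis. Payload 4.7 kg.
Tool frame: the origin (TCP) lies where the fingers leave the gripper's body, on its centre line; the fingertips stand 70 mm ahead of it and the grasp point (between the pads) lies 51 mm ahead of it; z points along the fingers, y is the line along which they close (so a half turn about z gives the same grasp; the last joint's range is limited). The gripper opens to 87 mm and grips with 3 to 60 N. Pads are 19 mm wide; open, the fingers measure 117 mm over their backs; the gripper's body (75 mm by 190 mm) begins 51 mm behind the grasp point.
Start: joints at [-1.263, 0.321, -0.07, 1.45, 0.023, 1.371, -0.057], TCP at [0.188, 0.622, 0.292] pointing down, gripper open.
Joint ranges: [-2.86, 2.86], [-0.3, 2.09], [-1.38, 1.24], [0.06, 2.45], [-1.56, 4.7], [0.09, 2.05], [-2.69, 2.69]. Speed limits (rad/s): [2.57, 2.57, 3.14, 3.14, 3.14, 3.14, 3.14].

## Interface

Orientations are given as a rotation vector (axis times angle).
In Python, from bench import ctrl gives the robot as it stands.
- The arm moves only by the tool drive_tool, never from a script. Its argument "motion" is a list of rows, each a list of 3 entries, a list of its own where there are three numbers: the shift along the tool's x, y, z in cm, then the turn, a rotation vector about the tool's x, y, z in degrees, then the opening, from -1 (shut) to 1 (fully open). In form: [[[x, y, z], [ax, ay, az], claw], ...]. A call has 1 to 12 rows; each row shifts and turns the commanded pose from where the row before left it, along the tool's axes as they then stand; what a row does not reach is not made up. A row lasts 1/8 s, in which the tool goes at most 62.5 mm and 10.7 degrees, less where a joint would pass 70% of its speed; a pose out of reach is approached as far as the arm can. A call with a gripper value outside its range is refused whole. The fingers move at their own pace and stop on an object; "force" is the grip in N (left out, the last holds). Time passes only in rows, so rows that do not move let the fingers close. It gives the time, the measured TCP pose, the force, the opening and the grip force at its end, in the units of the state.
- ctrl.get_state(): the state, without advancing time (a new reading comes with each control period).
- ctrl.get_image(name): name is "scene" or "top" or "wrist"; returns the picture (480x640x3 uint8, red, green, blue); there is no depth.
- ctrl.calibration(name): a dict with "K" (3x3 intrinsics, pixels), "origin" and "attitude" of the camera in the world; the wrist camera has in their place "tool_from_camera" (4x4, takes a point from camera to tool coordinates, whose origin is the TCP and whose axes are the flange's). Camera axes: x right, y up, looking along -z (the intrinsics and any distortion apply to the point x, -y, -z); pixel columns grow to the right and rows downward; lengths in m; the calibration is good to about 2 mm. A picture is of the moment at which its call begins: read the wrist's pose just before it. calibration takes no time and is no camera call.
- ctrl.close_job(): hands the job in; it is judged then, once.
The state is a dict: "time": time; "joint_positions": joint angles; "qd": joint speeds; "joint_torque": joint torques, N m; "position": TCP position; "tool_rot": TCP orientation; "ft_force": force on the tool from outside, world axes, zero at the start; "torque": the same for the moment, N m; "grip_width": opening from 0.0 (shut) to 1.0 (fully open); "grip_force": force on a finger pad.
Only numpy, scipy, OpenCV 4.12 (cv2) and the standard library are available. Lean on these libraries where they do the work, as an engineer would, in place of code of your own. Each camera call takes 0.05 s, during which the arm holds its last target. There are 200 camera calls.

## Task

The small wooden spice rack on the sprung assembly board still lacks its front rail: pick up the longer of the two loose wooden rails and hold it across the front edges of the rack's two cheeks, standing on edge as it lies now, with its ends flush with the cheeks' outer sides and its top flush with their tops. Press it straight back against both cheeks with a steady push of about 10 newtons (between 6 and 14, and at no time more than 20, or the glue joints give), so that someone can drive the screws. Hold that for two seconds and finish while you are still gripping the rail and pressing; leave the shorter rail and everything else where they are.

Things in the scene. Friction and masses are not known exactly. Their poses are not given: they have to be found in the camera images.
- rail_center (a point): Centre of the longer loose rail (the one to use): light-wood bar 200 mm long (its y), 20 mm thick (its x), 36 mm high (its z), about 90 g, a small dark screw hole through each end, the same both ways round. It stands on its narrow long edge, this point 18 mm above the worktop. Grip it across its 20 mm thickness at mid-length.
- short_rail_center (a point): Centre of the shorter loose rail, not to be used: the same wood and section (20 x 36 mm) but only 130 mm long; stands on its edge, centre 18 mm up. Which of the two rails lies in front of the rack and which in front of the sink varies.
- rail: The longer rail itself; origin at the middle of its underside, 18 mm below its centre; axes as for its centre point.
- stand: Plywood assembly board 180 x 220 x 12 mm, fixed to the worktop, place and yaw vary; carries the rack, two springs behind it and an upright end stop. Origin on the worktop under the rack; x points level from the rack's open front to the end stop (the direction to press), y left along the rack, z up.
- cheek_left_front (a point): Point on the front edge of the rack's left (+y) cheek, at its small screw hole: mid-thickness, 62 mm above the worktop, 18 mm below the cheek's top. Each cheek is a light-wood side board 14 mm thick, 95 mm deep, its top 80 mm above the worktop. Axes as the stand's; moves back with the rack.
- cheek_right_front (a point): The same point on the right (-y) cheek, 186 mm from the left one. The rack is 200 mm wide over both cheeks, 172 mm between them, open in front and above: room for a finger behind the rail. Its floor's top is 23 mm above the worktop; its back panel, 80 mm high, is 83 mm behind the front edges.
- rail_place (a point): Where the rail's centre belongs: 10 mm (half the rail's thickness) in front of the cheeks' front edges, midway between the cheeks, 62 mm above the worktop (18 mm below the cheeks' tops). Axes parallel to the stand's: x is the direction to press, y along the rail. It moves back with the rack as the springs give.
- rack (a joint): How far the rack has been pushed back against its two springs, in m: 0 = slack, at most 0.030. Together they give 0.8 N per mm, without preload and almost without friction: 7.5 mm is 6 N, 12.5 mm is 10 N, 17.5 mm is 14 N, 25 mm is 20 N.
- screwdriver: Bystander, to be left alone: screwdriver with wooden handle, lying on the left.
- egg_timer: Bystander, to be left alone: round kitchen timer, 61 mm across, 56 mm high, front left.
- tea_light: Bystander, to be left alone: small candle in a metal cup, 38 mm across, 15 mm high, front left.
- peg: Bystander, to be left alone: wooden clothes peg, 72 mm long, lying on the right in front of the sink.

How it is judged:
By the outcome, as a careful person would: the job done as asked, in the order asked, and still so for the second after the job is handed in, while the arm keeps its last pose, push and grip.
It also fails if it takes over 61 s, if anything falls off the work surface, if the arm or the gripper's body presses on something with over 40 N, if the wrist force passes 120 N, or if a joint passes its speed limit or range.

## Working session

There is one attempt and no reset: what is moved stays moved. The work goes in short steps, Python scripts to look and compute and a tool call to move; the robot and the scene stay as the last step left them, time stands still between calls to the robot, and variables do not carry over. Pictures are saved under pics/ and viewed, at most 12 in all, crops included, and the job is handed in when it is done.

Besides the shell and the picture viewer there is one more tool, called after "Emit:" in YAML: its name, and indented under it one key for each argument. drive_tool: Moves the arm, as the interface text tells. Its arguments: {"type":"object","properties":{"motion":{"type":"array","items":{"type":"array"}},"force":{"type":"number"}},"required":["motion"]}

```bash
ls; mkdir -p pics
python3 - <<'E'
from bench import ctrl
import cv2,numpy as np
np.set_printoptions(precision=4,suppress=True)
for n in("scene","top"):
    cv2.imwrite(f"pics/{n}0.png",ctrl.get_image(n)[:,:,::-1]); print(n,ctrl.calibration(n))
print(ctrl.calibration("wrist")); print(ctrl.get_state())
E
```

```text
pics
scene {'K': array([[444.6944,   0.    , 315.0884],
       [  0.    , 444.6944, 241.1582],
       [  0.    ,   0.    ,   1.    ]]), 'origin': array([ 0.0873, -0.5962,  0.7673]), 'attitude': array([ 0.8846, -0.2235, -0.4829])}
top {'K': array([[471.5183,   0.    , 319.7492],
       [  0.    , 471.5183, 234.7546],
       [  0.    ,   0.    ,   1.    ]]), 'origin': array([0.3012, 0.2057, 1.0945]), 'attitude': array([ 0.1793, -0.1793, -1.5068])}
{'K': array([[400.0694,   0.    , 316.1598],
       [  0.    , 400.0694, 243.0133],
       [  0.    ,   0.    ,   1.    ]]), 'tool_from_camera': array([[-0.0017,  0.9671,  0.2543,  0.069 ],
       [ 1.    ,  0.0015,  0.0011,  0.0009],
       [ 0.0007,  0.2543, -0.9671, -0.0922],
       [ 0.    ,  0.    ,  0.    ,  1.    ]])}
{'time': 0.1, 'joint_positions': array([-1.2629,  0.3218, -0.0701,  1.4516,  0.0226,  1.3708, -0.0569]), 'qd': array([ 0.0013, -0.0025, -0.0032, -0.0036, -0.0009,  0.0003,  0.0005]), 'joint_torque': array([  0.0004, -49.2569,  -0.4055, -31.3401,  -0.0643,   0.0394,
         0.0001]), 'position': array([0.1881, 0.6218, 0.2913]), 'tool_rot': array([-0.4597, -3.1076,  0.0028]), 'ft_force': array([-0.7147,  0.4857,  0.5572]), 'torque': array([-0.0167, -0.0299, -0.0266]), 'grip_force': 0.0, 'grip_width': 1.0005234561302672}
```

View pics/top0.png

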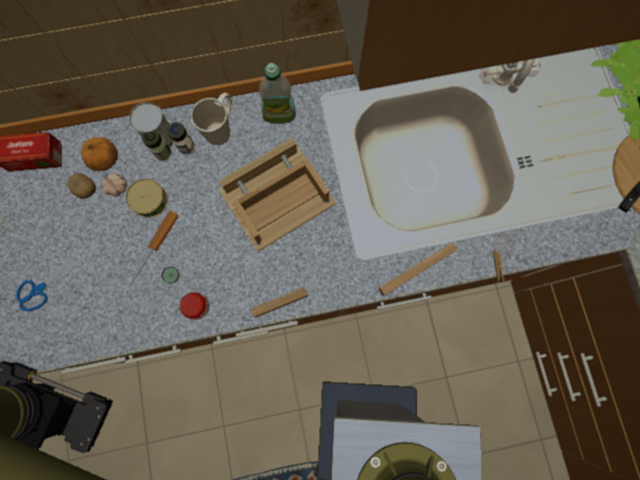

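View pics/scene0.png

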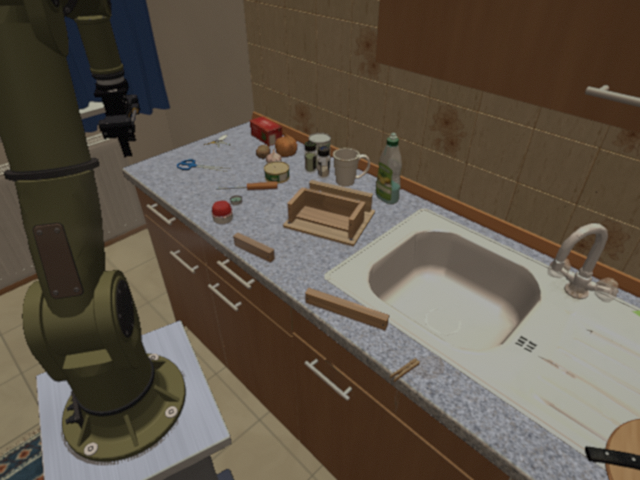

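The top view shows the longer rail in front of the sink, from (381,292) to (455,245). The short rail is at about (280,302). The rack's open front edge runs from (260,248) to (333,205), and the board's end stop is at the upper left.

```bash
cat > h.py <<'E'
from bench import ctrl
import cv2,numpy as np
from scipy.spatial.transform import Rotation as R
np.set_printoptions(precision=4,suppress=True)
def cam(n,st=None):
    c=ctrl.calibration(n)
    if n!="wrist": return c["K"],c["origin"],R.from_rotvec(c["attitude"]).as_matrix()
    T=c["tool_from_camera"]; Rt=R.from_rotvec(st["tool_rot"]).as_matrix()
    return c["K"],st["position"]+Rt@T[:3,3],Rt@T[:3,:3]
def ray(c,px,z):
    K,o,A=c; px=np.atleast_2d(px).astype(float)
    d=np.linalg.inv(K)@np.c_[px,np.ones(len(px))].T
    d=(A@(d*np.array([[1],[-1],[-1]]))).T
    return o+d*((z-o[2])/d[:,2])[:,None]
def proj(c,P):
    K,o,A=c; p=(np.atleast_2d(P)-o)@A*np.array([1,-1,-1]); p=p@K.T
    return p[:,:2]/p[:,2:]
E
python3 - <<'E'
from h import *
im=cv2.imread("pics/top0.png")
a=cv2.resize(im[135:255,210:345],(675,600),interpolation=cv2.INTER_CUBIC)
b=cv2.resize(im[235:300,375:460],(680,520),interpolation=cv2.INTER_CUBIC)
cv2.imwrite("pics/c1.png",a)
c=cam("top")
print(ray(c,[[381,290],[455,247]],.036), ray(c,[[253,313],[306,293]],.036), ray(c,[[260,248],[333,205]],.08))
hsv=cv2.cvtColor(im,cv2.COLOR_BGR2HSV); m=((hsv[...,0]<25)&(hsv[...,1]>70)).astype(np.uint8)
m2=np.zeros_like(m); m2[236:300,370:462]=m[236:300,370:462]
cs=max(cv2.findContours(m2,0,1)[0],key=cv2.contourArea); r=cv2.minAreaRect(cs)
P=ray(c,cv2.boxPoints(r),.036);print(r,cv2.boxPoints(r),P)
print([np.linalg.norm(P[i]-P[(i+1)%4]) for i in range(4)])
cv2.imwrite("pics/m.png",m*255)
E
```

```text
[[ 0.4298  0.0682  0.036 ]
 [ 0.5381 -0.099   0.036 ]] [[0.3626 0.3505 0.036 ]
 [0.4135 0.2359 0.036 ]] [[0.5014 0.3416 0.08  ]
 [0.6089 0.1865 0.08  ]]
((417.3740234375, 268.6916198730469), (8.937443733215332, 86.81172180175781), 58.091896057128906) [[378.1649 287.8407]
 [451.8592 241.9556]
 [456.5831 249.5426]
 [382.8889 295.4276]] [[ 0.4342  0.0747  0.036 ]
 [ 0.5496 -0.0919  0.036 ]
 [ 0.5324 -0.1026  0.036 ]
 [ 0.4178  0.0637  0.036 ]]
[np.float64(0.20258380847638535), np.float64(0.020271054167072547), np.float64(0.20183253649535354), np.float64(0.01977884204730518)]
```

View pics/c1.png

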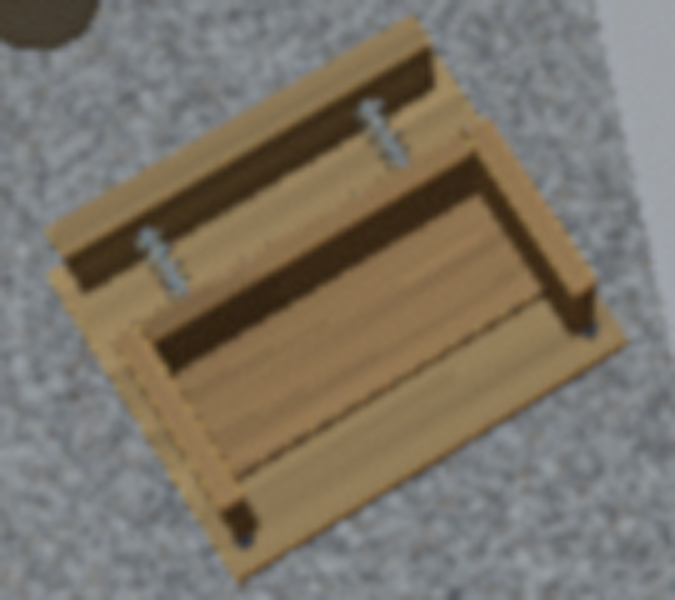

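The crop is at 5x. The cheeks' top front outer corners are at about (222,508) on the left and (595,285) on the right. The inner corners are at about (246,492) and (575,300).

Run:
```python
from h import *
c=cam("top")
q=np.array([[221,508],[596,284],[125,350],[482,122]])/5+[209.6,134.6]
P=ray(c,q,.08);print(P,np.linalg.norm(P[0]-P[1]),np.linalg.norm(P[0]-P[2]),np.linalg.norm(P[1]-P[3]))
y=(P[0]-P[1]);y/=np.linalg.norm(y);x=np.array([y[1],-y[0],0]);print("yaw",np.degrees(np.arctan2(x[1],x[0])),"place",(P[0]+P[1])/2-.01*x)
r=np.array([.1154+.1146,-.1666-.1663]);ry=-r/np.linalg.norm(r);print("rail yaw",np.degrees(np.arctan2(-ry[0],ry[1])))
s=ctrl.get_state();print(R.from_rotvec(s["tool_rot"]).as_matrix(),s["joint_positions"])
# move toward rail: tool y = rail x dir (either sign), z down
rx=np.array([ry[1],-ry[0],0])
for sg in(1,-1):
    Y=sg*rx;Z=np.array([0,0,-1.]);X=np.cross(Y,Z);T=np.c_[X,Y,Z];Rt=R.from_rotvec(s["tool_rot"])
    print((Rt.inv()*R.from_matrix(T)).as_rotvec(degrees=True), R.from_matrix(T).as_rotvec())
```

```text
[[0.5271 0.3575 0.08  ]
 [0.6404 0.1976 0.08  ]
 [0.5971 0.4068 0.08  ]
 [0.7153 0.2539 0.08  ]] 0.19589219608812963 0.08557171748185481 0.0937171687553733
yaw 35.31229441729223 place [0.5756 0.2718 0.08  ]
rail yaw 34.64052387540166
[[-0.9572  0.2895 -0.0004]
 [ 0.2895  0.9572 -0.0017]
 [-0.0001 -0.0018 -1.    ]] [-1.2629  0.3218 -0.0701  1.4516  0.0226  1.3708 -0.0569]
[-0.0957  0.0388 38.5291] [1.4594 2.7821 0.    ]
[  -0.0497   -0.1228 -141.4708] [ 2.7821 -1.4594  0.    ]
```

Emit:
drive_tool:
  motion:
    - [[0, 0, 0], [0, 0, 9.6], 1]
    - [[0, 1, 0], [0, 0, 9.6], 1]
    - [[0, 2, 0], [0, 0, 9.6], 1]
    - [[-3, 2, 0], [0, 0, 9.7], 1]
    - [[-5, 0, 0], [0, 0, 0], 1]
    - [[-5, 0, 0], [0, 0, 0], 1]
    - [[-5, -1, 0], [0, 0, 0], 1]
    - [[-5, -1, 0], [0, 0, 0], 1]
    - [[-5, -1, 0], [0, 0, 0], 1]
    - [[-5, -1, 0], [0, 0, 0], 1]
    - [[-5, -2, 0], [0, 0, 0], 1]
    - [[-5, -2, 0], [0, 0, 0], 1]

```text
time: 1.6
position: [0.4016, 0.2634, 0.2919]
tool_rot: [-1.459, -2.782, 0.001]
ft_force: [0.7, 0.4, -0.1]
grip_width: 0.997
grip_force: 0.0
```

Emit:
drive_tool:
  motion:
    - [[-5, -2, 1], [0, 0, 0], 1]
    - [[-5, -2, 2], [0, 0, 0], 1]
    - [[-5, -2, 2], [0, 0, 0], 1]
    - [[-5, -2, 2], [0, 0, 0], 1]
    - [[-4, -1, 2], [0, 0, 0], 1]
    - [[0, 0, 0], [0, 0, 0], 1]
    - [[0, 0, 0], [0, 0, 0], 1]

```text
time: 2.48
position: [0.4638, 0.0174, 0.2022]
tool_rot: [-1.458, -2.782, -0.0]
ft_force: [0.2, -0.1, 0.7]
grip_width: 0.999
grip_force: 0.0
```

Run:
```python
from h import *
s=ctrl.get_state();im=ctrl.get_image("wrist")[:,:,::-1];cv2.imwrite("pics/w1.png",im)
print(s)
c=cam("wrist",s)
hsv=cv2.cvtColor(im.copy(),cv2.COLOR_BGR2HSV);m=((hsv[...,0]<25)&(hsv[...,1]>80)).astype(np.uint8)
for k in sorted(cv2.findContours(m,0,1)[0],key=cv2.contourArea)[-4:]:
    r=cv2.minAreaRect(k);P=ray(c,cv2.boxPoints(r),.036);print(r,P)
y=np.array([-.5684,.8227,0]);
C=np.array([.4835,-.014,.036]);print(proj(c,[C,C+.1*y,C-.1*y]))
```

```text
{'time': 2.475, 'joint_positions': array([-0.6659, -0.0266,  0.5692,  2.0274,  0.0154,  1.1371,  0.502 ]), 'qd': array([-0.0138, -0.0109, -0.018 , -0.0078,  0.001 , -0.002 ,  0.0011]), 'joint_torque': array([  0.8132, -22.2071,   0.3659, -28.6291,   0.0761,   0.0825,
         0.0085]), 'position': array([0.4638, 0.0174, 0.2022]), 'tool_rot': array([-1.4581, -2.782 , -0.0001]), 'ft_force': array([ 0.222 , -0.0841,  0.6693]), 'torque': array([-0.021 , -0.0131,  0.0088]), 'grip_force': 0.0, 'grip_width': 0.9991912882456634}
((544.0677490234375, 332.0699157714844), (73.7428970336914, 40.86024856567383), 85.71085357666016) [[0.6018 0.0678 0.036 ]
 [0.6235 0.0855 0.036 ]
 [0.6666 0.0457 0.036 ]
 [0.6439 0.027  0.036 ]]
((89.10564422607422, 331.0125427246094), (40.73615646362305, 75.60896301269531), 6.788974285125732) [[ 0.3652 -0.1609  0.036 ]
 [ 0.3449 -0.1042  0.036 ]
 [ 0.3695 -0.0916  0.036 ]
 [ 0.3912 -0.1478  0.036 ]]
((317.0, 231.5), (161.0, 30.0), 90.0) [[ 0.4219  0.0633  0.036 ]
 [ 0.4375  0.074   0.036 ]
 [ 0.5007 -0.0157  0.036 ]
 [ 0.4834 -0.0277  0.036 ]]
((460.70025634765625, 376.8690490722656), (357.0125732421875, 51.40506362915039), 0.5070290565490723) [[ 0.5114 -0.0956  0.036 ]
 [ 0.4882 -0.0598  0.036 ]
 [ 0.7011  0.0839  0.036 ]
 [ 0.7323  0.0534  0.036 ]]
[[313.1255 297.059 ]
 [312.6544 148.7087]
 [313.5174 420.4903]]
```

View pics/w1.png

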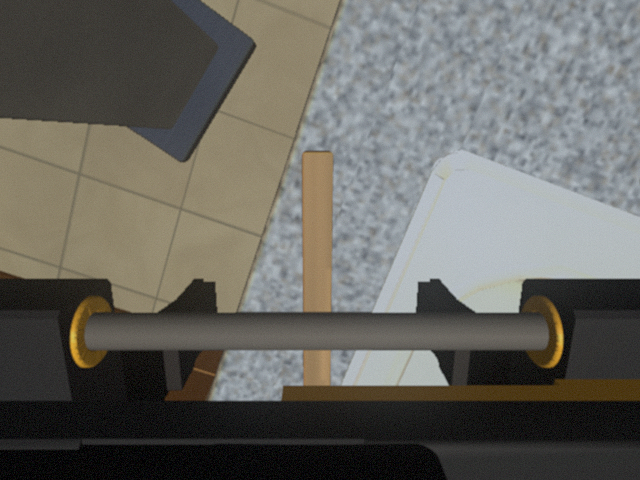

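The wrist view shows the rail lying parallel to the tool axis at columns 302–332, with its near end at row 153. The sink rim is close on the right, so I'll narrow the fingers before going down.

Emit:
drive_tool:
  motion:
    - [[-2, 0, 2], [0, 0, 0], 0.1]
    - [[-1.9, 0.1, 2], [0, 0, 0], 0.1]
    - [[0, 0, 2], [0, 0, 0], 0.1]
    - [[0, 0, 2], [0, 0, 0], 0.1]
    - [[0, 0, 2], [0, 0, 0], 0.1]
    - [[0, 0, 1.5], [0, 0, 0], 0.1]
    - [[0, 0, 1], [0, 0, 0], 0.1]
    - [[0, 0, 0.3], [0, 0, 0], 0.1]
    - [[0, 0, 0], [0, 0, 0], 0.1]
    - [[0, 0, 0], [0, 0, 0], 0.1]
  force: 45

```text
time: 3.78
position: [0.4874, -0.0147, 0.0748]
tool_rot: [1.458, 2.782, 0.001]
ft_force: [0.0, 0.1, 0.2]
grip_width: 0.55
grip_force: 0.0
```

Emit:
drive_tool:
  motion:
    - [[0, 0, 0], [0, 0, 0], -0.2]
    - [[0, 0, 0], [0, 0, 0], -0.3]
    - [[0, 0, 0], [0, 0, 0], -0.4]
    - [[0, 0, 0], [0, 0, 0], -0.5]
    - [[0, 0, 0], [0, 0, 0], -0.6]
    - [[0, 0, 0], [0, 0, 0], -1]
    - [[0, 0, 0], [0, 0, 0], -1]
    - [[0, 0, 0], [0, 0, 0], -1]
    - [[0, 0, 0], [0, 0, 0], -1]

```text
time: 4.9
position: [0.487, -0.0148, 0.0743]
tool_rot: [-1.459, -2.782, -0.0]
ft_force: [-1.3, 0.6, 0.5]
grip_width: 0.228
grip_force: 45.0
```

Emit:
drive_tool:
  motion:
    - [[0, 0, -1], [0, 0, 0], -1]
    - [[0, 0, -2], [0, 0, 0], -1]
    - [[0, 0, -3], [0, 0, 0], -1]
    - [[0, 0, -3], [0, 0, 0], -1]
    - [[1, 1, -1.6], [0, 0, 0], -1]
    - [[3, 3, 0], [0, 0, 0], -1]
    - [[3.5, 3.5, 0], [0, 0, 0], -1]
    - [[3.5, 3.5, 0], [0, 0, 0], -1]
    - [[3.5, 3.5, 0], [0, 0, 0], -1]
    - [[3, 3, 0], [0, 0, 0], -1]
    - [[1, 1, 0], [0, 0, 0], -1]
    - [[0, 0, 0], [0, 0, 0], -1]

```text
time: 6.4
position: [0.5338, 0.243, 0.1804]
tool_rot: [1.457, 2.783, -0.001]
ft_force: [-0.3, -0.5, -0.6]
grip_width: 0.223
grip_force: 45.0
```

Emit:
drive_tool:
  motion:
    - [[0, 0, 0], [0, 0, 0], -1]
    - [[0, 0, 0], [0, 0, 0], -1]

```text
time: 6.65
position: [0.5341, 0.2407, 0.1805]
tool_rot: [1.462, 2.78, -0.0]
ft_force: [-0.8, -0.3, -1.3]
grip_width: 0.228
grip_force: 45.0
```

Run:
```python
from h import *
s=ctrl.get_state();im=ctrl.get_image("wrist")[:,:,::-1];cv2.imwrite("pics/w2.png",im)
t=ctrl.get_image("top")[:,:,::-1];cv2.imwrite("pics/t2.png",cv2.resize(t[120:270,200:400],(800,600),interpolation=cv2.INTER_CUBIC))
print(s)
c=cam("wrist",s)
a=np.radians(35.3);x=np.array([np.cos(a),np.sin(a),0]);y=np.array([-x[1],x[0],0]);P=np.array([.5756,.2718,.08])+.01*x
print(proj(c,[P+.1*y,P+.086*y,P+.1*y+.095*x]))
Y=R.from_rotvec(s["tool_rot"]).as_matrix();C=s["position"]-[0,0,.0563-.018]
print(proj(c,[C+Y@[.1,-.01,0],C+Y@[.1,.01,0]]))
```

```text
{'time': 6.65, 'joint_positions': array([-0.8569,  0.2797,  0.4537,  1.7667, -0.1343,  1.1257,  0.2419]), 'qd': array([-0.0018,  0.0016, -0.0065, -0.0031, -0.0028, -0.0033, -0.0005]), 'joint_torque': array([ -0.1782, -40.9001,   3.979 , -28.9796,  -0.051 ,   0.0573,
         0.0016]), 'position': array([0.5341, 0.2407, 0.1805]), 'tool_rot': array([ 1.4623,  2.7803, -0.0001]), 'ft_force': array([-0.7768, -0.267 , -1.3273]), 'torque': array([-0.0894,  0.0235, -0.0109]), 'grip_force': 44.998985370621085, 'grip_width': 0.22758140735921017}
[[450.1294  61.5106]
 [447.9751  94.9015]
 [664.327   57.937 ]]
[[279.8049  31.4197]
 [347.3653  31.2913]]
```

View pics/w2.png

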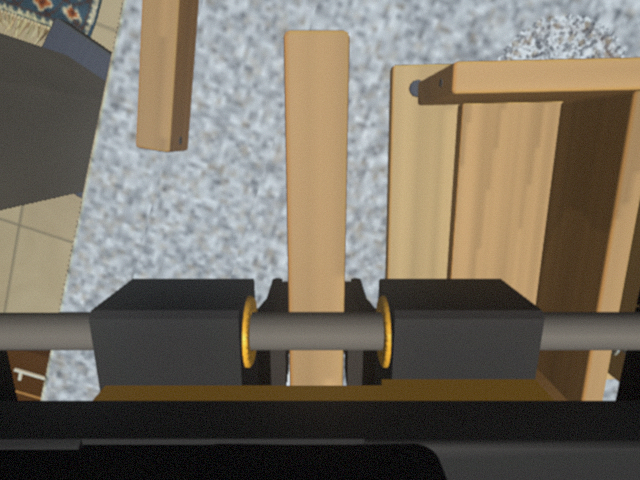

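View pics/t2.png

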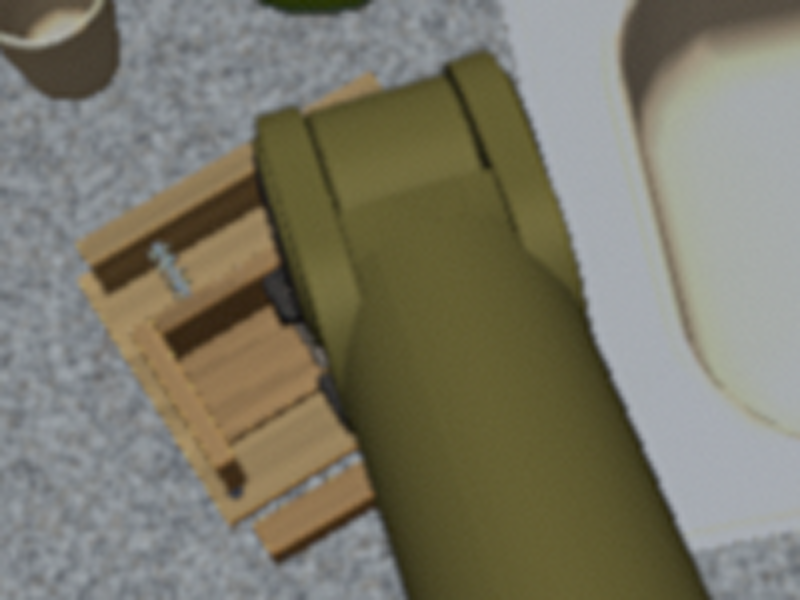

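The wrist view shows the rail's end at row 31. The left cheek's top front edge is at column ~452, rows 62–96, within 2 px of my prediction. The board's front edge, at column ~390, can give the yaw.

Run:
```python
from h import *
s=dict(position=np.array([0.5341,0.2407,0.1805]),tool_rot=np.array([1.4623,2.7803,-.0001]))
c=cam("wrist",s);im=cv2.imread("pics/w2.png")
hsv=cv2.cvtColor(im,cv2.COLOR_BGR2HSV);w=((hsv[...,1]>70)).astype(np.uint8)
rows=np.arange(80,270,4)
e=np.array([370+np.argmax(w[r,370:440]) for r in rows]);print(e)
f=lambda P:np.degrees(np.arctan2(*(P[0]-P[-1])[[1,0]]))-90
def line(px,z):
    k=np.polyfit(px[:,1],px[:,0],1);res=px[:,0]-np.polyval(k,px[:,1]);g=abs(res)<1.5
    k=np.polyfit(px[g,1],px[g,0],1);r=np.array([px[0,1],px[-1,1]]);P=ray(c,np.c_[np.polyval(k,r),r],z);return f(P),P,g.sum()
print("board",line(np.c_[e,rows],.012))
L=np.array([286+0]);
l=np.array([270+np.argmax(w[r,270:300]) for r in rows]);rr=np.array([365-np.argmax(w[r,365:330:-1]) for r in rows])
z=.1805-.0563+.018
print("railL",line(np.c_[l,rows],z));print("railR",line(np.c_[rr,rows],z))
# cheek outer top edge
cols=np.arange(470,635,5);t=np.array([40+np.argmax(w[40:80,q]) for q in cols]);print(t)
k=np.polyfit(cols,t,1);P=ray(c,np.c_[[452,632],np.polyval(k,[452,632])],.08);print("cheek",P,np.degrees(np.arctan2(*(P[1]-P[0])[[1,0]])))
print("corners",ray(c,[[452,np.polyval(k,452)],[452,96]],.08))
print("rail end",ray(c,[[286,30.5],[348.5,30.5]],z),"tool yaw",np.degrees(np.arctan2(*R.from_rotvec(s['tool_rot']).as_matrix()[[1,0],1])))
cv2.imwrite("pics/c2.png",cv2.resize(im[15:135,270:470],(800,480),interpolation=cv2.INTER_CUBIC))
```

```text
[391 391 391 390 391 390 390 390 390 390 390 390 390 390 389 390 389 389
 389 389 389 389 389 389 388 389 388 388 388 388 388 388 388 388 388 387
 387 387 387 387 387 387 387 387 387 387 387 386]
board (np.float64(35.689846104430146), array([[0.5136, 0.3521, 0.012 ],
       [0.5838, 0.2544, 0.012 ]]), np.int64(48))
railL (np.float64(34.40571515922498), array([[0.4778, 0.307 , 0.1422],
       [0.5118, 0.2574, 0.1422]]), np.int64(48))
railR (np.float64(34.3935640526052), array([[0.4935, 0.3178, 0.1422],
       [0.5275, 0.2681, 0.1422]]), np.int64(48))
[61 61 61 61 61 61 61 60 60 60 60 60 60 60 60 60 60 60 59 59 59 59 59 59
 59 58 58 58 58 58 58 58 58]
cheek [[0.5266 0.3596 0.08  ]
 [0.5915 0.406  0.08  ]] 35.57208534453825
corners [[0.5266 0.3596 0.08  ]
 [0.5358 0.3484 0.08  ]]
rail end [[0.4706 0.3187 0.1422]
 [0.4858 0.3291 0.1422]] tool yaw 34.51570860838711
```

View pics/c2.png

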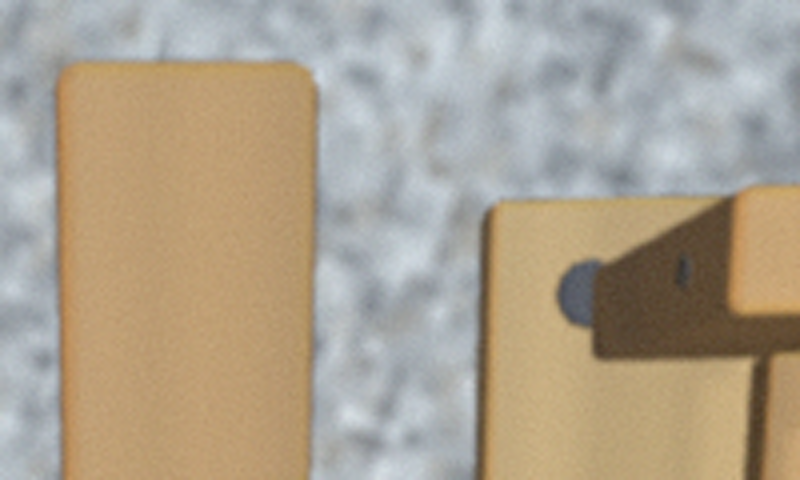

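Emit:
drive_tool:
  motion:
    - [[0, 0, 1], [0, 0, -1.2], -1]
    - [[0, 0, 1.5], [0, 0, 0], -1]
    - [[0, 0, 1.5], [0, 0, 0], -1]
    - [[0, 0, 1.2], [0, 0, 0], -1]
    - [[0, 0, 1], [0, 0, 0], -1]
    - [[0, 1, 0], [0, 0, 0], -1]
    - [[0.06, 1.2, 0], [0, 0, 0], -1]
    - [[0, 1.2, 0], [0, 0, 0], -1]
    - [[0, 0.8, 0], [0, 0, 0], -1]
    - [[0, 0, 0], [0, 0, 0], -1]
    - [[0, 0, 0], [0, 0, 0], -1]
    - [[0, 0, 0], [0, 0, 0], -1]

```text
time: 8.25
position: [0.5673, 0.2674, 0.1183]
tool_rot: [-1.43, -2.797, 0.0]
ft_force: [0.0, -0.1, 0.2]
grip_width: 0.226
grip_force: 45.0
```

Run:
```python
from h import *
s=ctrl.get_state();im=ctrl.get_image("wrist")[:,:,::-1];cv2.imwrite("pics/w3.png",im)
sc=ctrl.get_image("scene")[:,:,::-1];cv2.imwrite("pics/s3.png",sc)
print(s["position"],s["tool_rot"],s["ft_force"],"yaw",np.degrees(np.arctan2(*R.from_rotvec(s['tool_rot']).as_matrix()[[1,0],1])))
a=cv2.resize(im[0:140,260:460],(800,560),interpolation=cv2.INTER_CUBIC)[:, :400]
a=cv2.resize(im[0:200,270:400],(390,600),interpolation=cv2.INTER_CUBIC)
b=cv2.resize(sc[165:265,265:365],(400,400),interpolation=cv2.INTER_CUBIC)
b=cv2.copyMakeBorder(b,0,200,10,0,0);cv2.imwrite("pics/c3.png",np.hstack([a,b]))
```

```text
[0.5673 0.2674 0.1183] [-1.4297 -2.7971  0.0002] [ 0.0023 -0.0595  0.2071] yaw 35.852436324734946
```

View pics/c3.png

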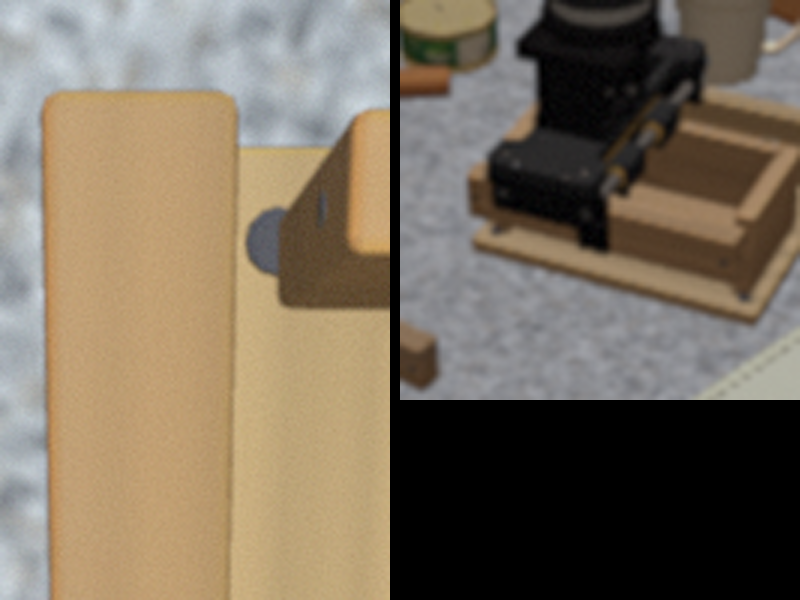

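```bash
python3 - <<'E'
from h import *
s=ctrl.get_state();c=cam("wrist",s)
a=np.radians(35.65);B=np.array([[np.cos(a),np.sin(a),0],[-np.sin(a),np.cos(a),0]])
f=lambda px,z:1e3*(ray(c,px,z)-s["position"])@B.T
ch=np.array([[350,110],[349,252],[360,110]])/3+[269.8,0]
rl=np.array([[43,95],[237,95],[46,300],[235.5,300],[140,92]])/3+[269.8,0]
print("cheek",f(ch,.08))
for z in(.074,.077,.08,.083):print(z,f(rl,z))
# scene: rail top right corner and cheek top corner
g=cam("scene");q=np.array([[738-410,236],[745-410,212]])/4+[265,165];print(q)
P=np.array([.5269,.3597,.08]);x=np.r_[B[0],0];y=np.r_[B[1],0]
E
cat > e.py <<'E'
from h import *
sc=cv2.imread("pics/s3.png")
cv2.imwrite("pics/c4.png",cv2.resize(sc[190:250,300:380],(800,600),interpolation=cv2.INTER_CUBIC))
E
python3 e.py
```

```text
cheek [[21.3044 98.6242]
 [21.8157 85.4585]
 [22.2949 98.626 ]]
0.074 [[ -9.5162 101.3123]
 [ 10.5238 101.3499]
 [ -9.5641  81.2977]
 [ 10.815   81.3356]
 [  0.5031 101.6123]]
0.077 [[ -9.2972 100.6142]
 [ 10.3026 100.6509]
 [ -9.344   81.0392]
 [ 10.5875  81.0763]
 [  0.5021 100.9076]]
0.08 [[ -9.0781  99.916 ]
 [ 10.0814  99.952 ]
 [ -9.1239  80.7807]
 [ 10.3599  80.817 ]
 [  0.5011 100.2028]]
0.083 [[-8.859  99.2179]
 [ 9.8603 99.253 ]
 [-8.9038 80.5223]
 [10.1323 80.5577]
 [ 0.5    99.4981]]
[[347.   224.  ]
 [348.75 218.  ]]
```

View pics/c4.png

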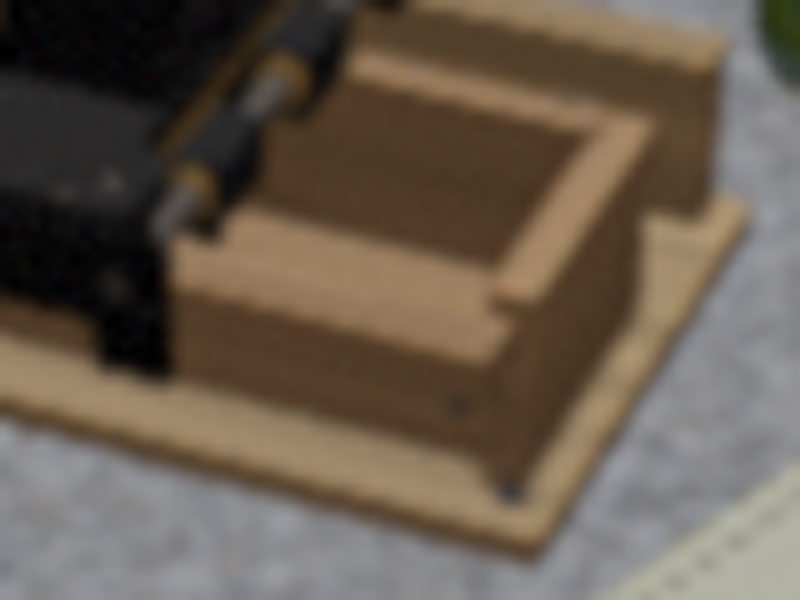

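The wrist crop shows the rail parallel to the cheek edge, with a gap of about 10.5 mm. The rail's left end sticks out about 1.6 mm past the cheek. The scene crop agrees: the right end is slightly inboard. I'll shift it by 1.6 mm, then check the heights in the scene view.

Emit:
drive_tool:
  motion:
    - [[-0.16, 0, 0], [0, 0, 0], -1]
    - [[0, 0.4, 0], [0, 0, 0], -1]
    - [[0, 0.4, 0], [0, 0, 0], -1]
    - [[0, 0.1, 0], [0, 0, 0], -1]
    - [[0, 0, 0], [0, 0, 0], -1]
    - [[0, 0, 0], [0, 0, 0], -1]

```text
time: 9.1
position: [0.5758, 0.2716, 0.1182]
tool_rot: [-1.43, -2.797, 0.0]
ft_force: [-0.2, 0.6, -0.5]
grip_width: 0.226
grip_force: 45.0
```

Run:
```python
from h import *
g=cam("scene");a=np.radians(35.65);x=np.array([np.cos(a),np.sin(a),0]);y=np.array([-x[1],x[0],0]);z=np.array([0,0,1.])
C=np.array([.5269,.3597,.08])-.2*y
for n,p in dict(cheek=C,cheekback=C+.095*x,rail_flush=C-.0305*x+.0016*y,rail_m4=C-.0305*x+.0016*y-.004*z,railback=C-.0105*x+.0016*y,stopR=C).items(): print(n,(proj(g,p)-[300,190])*10)
```

```text
cheek [[528.5268 291.2363]]
cheekback [[650.3726 112.0856]]
rail_flush [[480.6919 351.6844]]
rail_m4 [[480.1336 364.0245]]
railback [[508.5437 310.853 ]]
stopR [[528.5268 291.2363]]
```

Emit:
drive_tool:
  motion:
    - [[0, 0.2, 0], [0, 0, 0], -1]
    - [[0, 0.2, 0], [0, 0, 0], -1]
    - [[0, 0, 0], [0, 0, 0], -1]
    - [[0, 0, 0], [0, 0, 0], -1]
    - [[0, 0, 0], [0, 0, 0], -1]

```text
time: 9.72
position: [0.5789, 0.2739, 0.1182]
tool_rot: [-1.43, -2.797, 0.001]
ft_force: [-2.0, -1.8, -0.8]
grip_width: 0.226
grip_force: 45.0
```

Run:
```python
from h import *
s=ctrl.get_state();im=ctrl.get_image("wrist")[:,:,::-1]
print(s["position"],s["ft_force"],s["torque"])
a=cv2.resize(im[10:110,270:400],(780,600),interpolation=cv2.INTER_CUBIC);cv2.imwrite("pics/c5.png",a)
```

```text
[0.5789 0.2739 0.1182] [-2.0312 -1.775  -0.8215] [-0.2773  0.323  -0.0719]
```

View pics/c5.png

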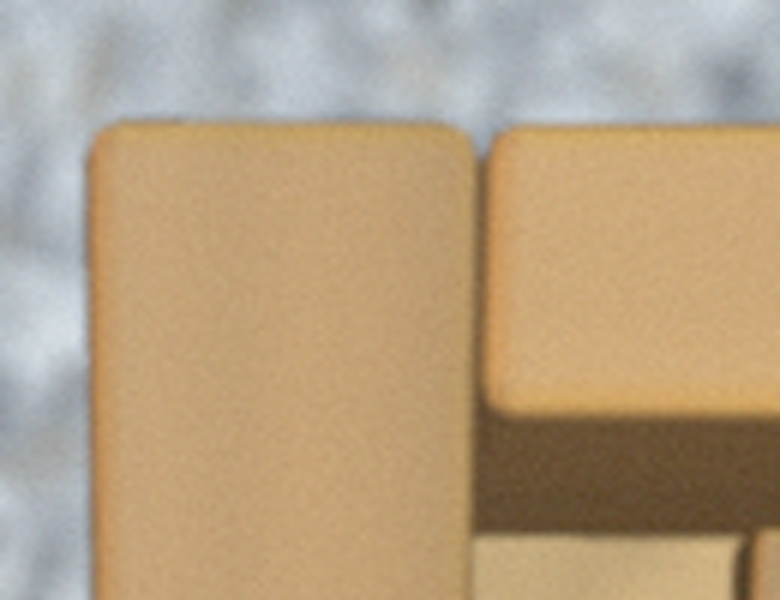

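The wrist view shows the rail's end (row 122) flush with the cheek's outer side (row 127), a 0.25 mm difference. The rail is in contact at about 2.7 N. Next I press to about 10 N.

Emit:
drive_tool:
  motion:
    - [[0, 0.15, 0], [0, 0, 0], -1]
    - [[0, 0.15, 0], [0, 0, 0], -1]
    - [[0, 0.15, 0], [0, 0, 0], -1]
    - [[0, 0.15, 0], [0, 0, 0], -1]
    - [[0, 0.15, 0], [0, 0, 0], -1]
    - [[0, 0.1, 0], [0, 0, 0], -1]
    - [[0, 0, 0], [0, 0, 0], -1]
    - [[0, 0, 0], [0, 0, 0], -1]
    - [[0, 0, 0], [0, 0, 0], -1]

```text
time: 10.9
position: [0.585, 0.2782, 0.1181]
tool_rot: [-1.429, -2.796, 0.004]
ft_force: [-6.0, -3.9, 2.6]
grip_width: 0.228
grip_force: 45.0
```

Run:
```python
from h import *
x=np.array([np.cos(.622),np.sin(.622),0])
im=ctrl.get_image("wrist")[:,:,::-1]
for i in range(4):
    s=ctrl.get_state();print(s["position"],s["ft_force"],s["ft_force"]@x,s["torque"]);ctrl.get_image("wrist")
a=cv2.resize(im[10:110,270:400],(780,600),interpolation=cv2.INTER_CUBIC);cv2.imwrite("pics/c6.png",a)
```

```text
[0.585  0.2782 0.1182] [-5.8383 -4.3078  3.5154] -7.254830939241522 [-0.8906  1.2988 -0.0873]
[0.585  0.2782 0.1181] [-5.7105 -4.1982  2.9556] -7.0870865450579075 [-0.8736  1.3019 -0.0582]
[0.5849 0.2782 0.1181] [-6.4303 -3.9077  2.1278] -7.502878262407639 [-0.8981  1.2692 -0.0796]
[0.585  0.2782 0.1181] [-6.8706 -4.1007  2.6557] -7.973170349508219 [-0.8947  1.273  -0.1127]
```

View pics/c6.png

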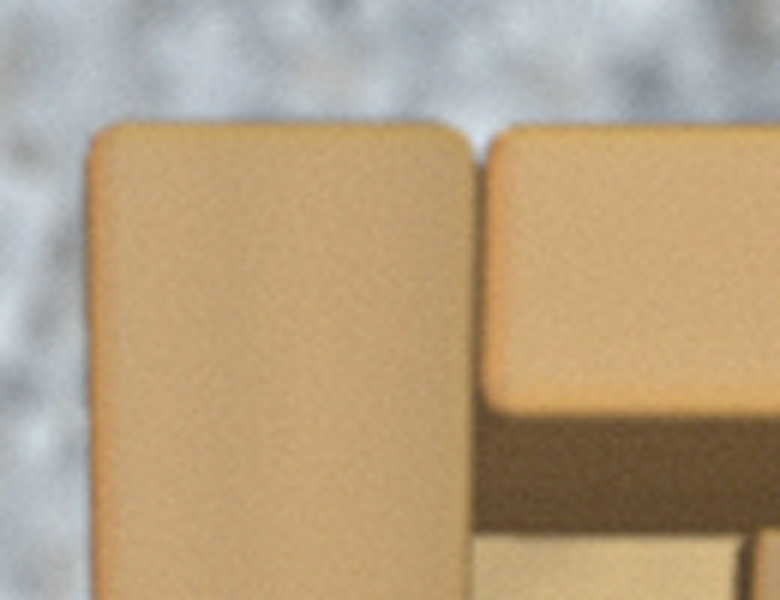

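The picture is unchanged: the end is flush, with only the rounded-edge seam showing. The force is about 7.5 N with almost no yaw moment, so both cheeks carry it. I'll add about 3 mm and hold.

Emit:
drive_tool:
  motion:
    - [[0, 0.15, 0], [0, 0, 0], -1]
    - [[0, 0.15, 0], [0, 0, 0], -1]
    - [[0, 0.05, 0], [0, 0, 0], -1]
    - [[0, 0, 0], [0, 0, 0], -1]
    - [[0, 0, 0], [0, 0, 0], -1]
    - [[0, 0, 0], [0, 0, 0], -1]
    - [[0, 0, 0], [0, 0, 0], -1]
    - [[0, 0, 0], [0, 0, 0], -1]
    - [[0, 0, 0], [0, 0, 0], -1]
    - [[0, 0, 0], [0, 0, 0], -1]
    - [[0, 0, 0], [0, 0, 0], -1]
    - [[0, 0, 0], [0, 0, 0], -1]

```text
time: 12.65
position: [0.5872, 0.2798, 0.1181]
tool_rot: [-1.429, -2.795, 0.006]
ft_force: [-8.7, -5.2, 5.2]
grip_width: 0.227
grip_force: 45.0
```

Emit:
drive_tool:
  motion:
    - [[0, 0, 0], [0, 0, 0], -1]
    - [[0, 0, 0], [0, 0, 0], -1]
    - [[0, 0, 0], [0, 0, 0], -1]
    - [[0, 0, 0], [0, 0, 0], -1]
    - [[0, 0, 0], [0, 0, 0], -1]
    - [[0, 0, 0], [0, 0, 0], -1]
    - [[0, 0, 0], [0, 0, 0], -1]
    - [[0, 0, 0], [0, 0, 0], -1]
    - [[0, 0, 0], [0, 0, 0], -1]
    - [[0, 0, 0], [0, 0, 0], -1]
    - [[0, 0, 0], [0, 0, 0], -1]
    - [[0, 0, 0], [0, 0, 0], -1]

```text
time: 14.15
position: [0.5872, 0.2798, 0.118]
tool_rot: [-1.429, -2.795, 0.007]
ft_force: [-8.4, -5.3, 4.7]
grip_width: 0.225
grip_force: 45.0
```

Run:
```python
from h import *
x=np.array([np.cos(.622),np.sin(.622),0])
w=ctrl.get_image("wrist")[:,:,::-1];sc=ctrl.get_image("scene")[:,:,::-1]
s=ctrl.get_state();print(s["time"],s["position"],s["ft_force"]@x,s["ft_force"],s["torque"],s["grip_force"])
cv2.imwrite("pics/c7.png",np.hstack([cv2.resize(w[10:110,300:400],(300,300)),cv2.resize(sc[180:240,300:380],(400,300),interpolation=cv2.INTER_CUBIC)]))
```

```text
14.25 [0.5872 0.2798 0.1181] -9.639558518466217 [-7.814  -5.6448  2.6917] [-1.0367  1.6068 -0.0604] 45.01614487264305
```

View pics/c7.png

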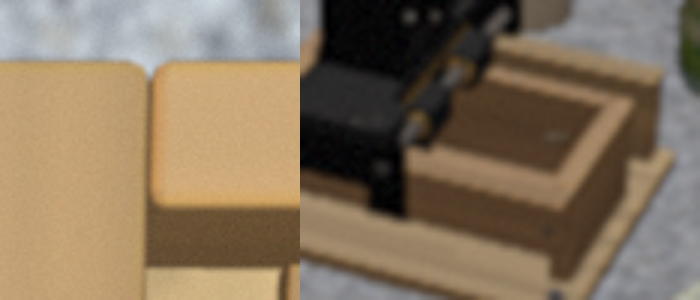

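Both ends of the rail and its top sit flush with the cheeks. The push has been steady at about 9.8 N for more than 2.5 s, so I'm handing in.

```bash
python3 -c "
from bench import ctrl
print(ctrl.close_job())"
```

```text
the job is handed in; nothing more can be done
None
```

The job is handed in: the longer rail is gripped flush across both cheeks and pressed back with about 10 N (the wrist sensor read 9.6–10 N), held for more than two seconds.

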